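Lock a processor cooler down crosswise

ROBOT

A 6-joint arm with a two-finger parallel gripper is mounted at the origin on a cart in front of the work surface, level with it; the furniture and walls round the work are solid. World frame = base frame: x ahead of the robot, y to its left, z up, the work surface at z = 0. Lengths are in m, angles in degrees, forces in N, time in s.
With the tool pointing down it reaches from about 0.25 to 0.8 m from the base axis. Payload 8.5 kg.
Tool frame: the origin (TCP) lies midway between the tips of the shut fingers; the grasp point (between the pads) lies 19 mm behind it; z points along the fingers, y is the line along which they close (so a half turn about z gives the same grasp; the last joint's range is limited). The gripper opens to 85 mm and grips with 20 to 120 N. Pads are 22 mm wide; open, the fingers measure 114 mm over their backs; the gripper's body (76 mm by 85 mm) begins 54 mm behind the grasp point. The pads swing forward as they close: fully open they stand 13 mm farther back than shut.
Start: joints at [63.827, 13.648, -0.773, 75.585, 0, 90], TCP at [0.232, 0.471, 0.231] pointing down, gripper open.
Joint ranges: [-152.45, 152.45], [-59.26, 108.67], [-65.41, 83.53], [-104.44, 129.93], [-82.83, 76.93], [-180, 180]. Speed limits (degrees/s): [127.2, 127.2, 159.86, 180, 180, 180].

INTERFACE

Orientations are given as [roll, pitch, yaw] about the fixed x, y, z axes, in that order (R = Rz(yaw) Ry(pitch) Rx(roll)).
In Python, from rig import manip, capture, sense gives the robot as it stands (manip), with the cameras as plain functions and the readings as plain functions.
- The arm moves only by the tool shift_gripper, called by a JSON object that holds its "fn" and its "kwargs", one argument or row to a line. Schema: {"type":"object","properties":{"plan":{"type":"object","properties":{"moves":{"type":"array","items":{"type":"array","items":{"type":"number"},"minItems":5,"maxItems":5},"minItems":1,"maxItems":8}},"additionalProperties":false,"required":["moves"]},"grip_n":{"type":"number"},"only":{"type":"string"},"quiet":{"type":"boolean"},"lines":{"type":"string"}},"required":["plan"],"additionalProperties":false}. plan is an object whose key "moves" holds a list of rows, 1 to 8 of them, each of 5 numbers: dx, dy, dz in a scale on which 1.0 is 600 mm, then a turn about the tool's z in shares of 180 degrees (1.0 is 180 degrees), then the finger opening in m; each row shifts and turns the commanded pose from where the row before left it, along the tool's axes as they then stand; what a row does not reach is not made up. A row lasts 1/12 s, in which the tool goes at most 0.0417 m and 7.16 degrees, less where a joint would pass 70% of its speed; a pose out of reach is approached as far as the arm can. The fingers move at their own pace and stop on an object; grip_n is the grip in N (left out, the last holds). Time passes only in rows, so rows that do not move let the fingers close. The tool returns the time, the measured TCP pose, the force, the opening and the grip force at its end. only (a regular expression) keeps the lines of the reply that match it, lines (a string "A,B") keeps lines A to B, and quiet returns only ok. No shift or turn number may pass 1 either way. Input that does not fit is refused with a message, and nothing moves.
- sense(): the state, without advancing time (a new reading comes with each control period).
- capture(name): name is "side" or "top"; returns a dict with "color" (480x640x3 uint8, blue, green, red), "fx", "fy", "cx", "cy" (pixels), "R" (3x3) and "t" (3): a world point X has camera coordinates R X + t. Camera axes: x right, y down, z forward; pixel columns grow to the right and rows downward; lengths in m; the calibration is good to about 2 mm. A picture is of the moment at which its call begins. There is no depth.
- manip.sign_off(): hands the job in; it is judged then, once.
The state is a dict: "time": time; "q": joint angles; "qd": joint speeds; "joint_efforts": joint torques, N m; "tool_pos": TCP position; "tool_rot": TCP orientation; "force": force on the tool from outside, world axes, zero at the start; "wrist_torque": the same for the moment, N m; "width": finger opening in m; "grip_force": force on a finger pad.
Only numpy, scipy, OpenCV 4.12 (cv2) and the standard library are available. Lean on these libraries where they do the work, as an engineer would, in place of code of your own. Each camera call takes 0.05 s, during which the arm holds its last target. There are 200 camera calls.

TASK

The fan cooler on the small computer board sits in its holes but is not locked yet: with a fingertip, press its four push pins gently all the way down, one at a time and crosswise so that it seats evenly. Start with the pin nearest both the metal port block and the upright memory module, go to the one diagonally opposite, then the remaining one on the port side, and last the remaining one on the memory side. Lift nothing, and leave the board and the things round it where they lie.

Things in the scene. Friction and masses are not known exactly. Their poses are not given: they have to be found in the camera images.
- board: square computer board, 170 mm, screwed into an aluminium tray, 184 x 184 mm with a 9 mm rim; 1.3 kg, standing loose on the bench. Origin: centre of the tray's underside, z up. Along its +x edge a row of silver port blocks (tops 25 to 36 mm above the bench); along its -y edge two memory slots, the outer one with an upright module (top 40 mm above the bench, 37 mm beside the nearest pins)
- cooler (a point): middle of the fan hub's top, on the axis of the low round fan cooler, 85 mm across, 38 mm above the bench; axes as the board's. The four push pins stand round it at (x, y) = (+-37.5, +-37.5) mm: black round caps, 17 mm across, flat tops 49 mm above the bench when up, 42 mm when fully down. Nothing within 20 mm of a pin's axis is higher than 42 mm
- pin_a (a joint): push pin, nearest both to the port block and to the memory module: how far its cap has been pushed down, m: 0 = fully up, 0.007 = fully down on its stop. It slides down in its sleeve with 4 N of friction and stays where it is left; the sleeve is sprung and gives a further 1 mm per 4 N, 4 mm at most, coming back on release
- pin_a_top (a point): middle of the flat round top of the cap of pin_a (nearest both to the port block and to the memory module); it goes down with the cap
- pin_b (a joint): push pin, diagonally across the fan from pin_a, away from both the port block and the memory module: how far its cap has been pushed down, m: 0 = fully up, 0.007 = fully down on its stop. It slides down in its sleeve with 4 N of friction and stays where it is left; the sleeve is sprung and gives a further 1 mm per 4 N, 4 mm at most, coming back on release
- pin_b_top (a point): middle of the flat round top of the cap of pin_b (diagonally across the fan from pin_a, away from both the port block and the memory module); it goes down with the cap
- pin_c (a joint): push pin, the other one on the port block's side, away from the memory module: how far its cap has been pushed down, m: 0 = fully up, 0.007 = fully down on its stop. It slides down in its sleeve with 4 N of friction and stays where it is left; the sleeve is sprung and gives a further 1 mm per 4 N, 4 mm at most, coming back on release
- pin_c_top (a point): middle of the flat round top of the cap of pin_c (the other one on the port block's side, away from the memory module); it goes down with the cap
- pin_d (a joint): push pin, the other one on the memory module's side, away from the port block: how far its cap has been pushed down, m: 0 = fully up, 0.007 = fully down on its stop. It slides down in its sleeve with 4 N of friction and stays where it is left; the sleeve is sprung and gives a further 1 mm per 4 N, 4 mm at most, coming back on release
- pin_d_top (a point): middle of the flat round top of the cap of pin_d (the other one on the memory module's side, away from the port block); it goes down with the cap
- paste_tube: bystander: white tube of thermal paste with a yellow cap, 104 x 42 x 27 mm, lying beside the tray. Origin: centre of its underside, x along its length
- screw_jar: bystander: small round jar of screws, 42 mm across, 48 mm high, standing beside the tray. Origin: centre of its underside
- tape_roll: bystander: roll of tape lying flat, 62 mm across, 19 mm high. Origin: centre of its underside
- alcohol_jar: bystander: white dispenser jar, 49 mm across, 68 mm high. Origin: centre of its underside

How it is judged (in metres and radians):
On the way, in this order (a step that is already met when the one before it is completed fails the run):
1. pin_a (nearest both to the port block and to the memory module) is fully down while the pins that come later are still up (value of joint pin_a above 0.0055 m and value of joint each of pin_b, pin_c, pin_d below 0.003 m), for 0.1 s.
2. pin_b (diagonally across the fan from pin_a, away from both the port block and the memory module) is fully down while the pins that come later are still up (value of joint pin_b above 0.0055 m and value of joint each of pin_c, pin_d below 0.003 m), for 0.1 s.
3. pin_c (the other one on the port block's side, away from the memory module) is fully down while the pins that come later are still up (value of joint pin_c above 0.0055 m and value of joint pin_d below 0.003 m), for 0.1 s.
4. pin_d (the other one on the memory module's side, away from the port block) is fully down while the pins that come later are still up (value of joint pin_d above 0.0055 m), for 0.1 s.
At the end, for the whole second after the job is handed in: all four pins are down to within 1.5 mm of their stops (at least 5.5 of 7 mm), and the board lies flat and still on the bench, no more than 15 mm from where it was (value of joint each of pin_a, pin_b, pin_c, pin_d above 0.0055 m and height (world z) of board below 0.003 m and angle between board's own z axis and vertical below 0.03 rad and linear speed of board below 0.02 m/s); the robot touches nothing.
It fails at once if the cooler, its pins or the board are pressed with more than 25 N (contact force between the fingers and board above 25 N).
It fails at once if the board is lifted off the bench or tipped (height (world z) of board above 0.008 m or angle between board's own z axis and vertical above 0.08 rad).
It fails at once if the board is shoved more than 15 mm from where it lay (distance of board from where it was at the start of the episode above 0.015 m).
It fails at once if a bystander (tube of paste or jar of screws) is moved more than 15 mm (distance of any of paste_tube, screw_jar from where it was at the start of the episode above 0.015 m).
It also fails if it takes over 45 s, if anything falls off the work surface, if the arm or the gripper's body presses on something with over 40 N, if the wrist force passes 120 N, or if a joint passes its speed limit or range.

## Working session

There is one attempt and no reset: what is moved stays moved. The work goes in short steps, Python scripts to look and compute and a tool call to move; the robot and the scene stay as the last step left them, time stands still between calls to the robot, and variables do not carry over. Pictures are saved under pics/ and viewed, at most 13 in all, crops included, and the job is handed in when it is done.

```bash
ls; mkdir -p pics; python3 - <<'E'
from rig import manip, capture, sense
import cv2
for n in("top","side"):
    c=capture(n); cv2.imwrite(f"pics/{n}0.png",c["color"]); print(n,c["fx"],c["cx"],c["cy"],c["R"],c["t"])
print(sense())
E
```

```text
pics
rig.py
top 603.741622595925 322.36452046016365 236.81882498523296 [[-0.01684946 -0.99965291  0.02025227]
 [-0.99282634  0.01432955 -0.1187035 ]
 [ 0.11837209 -0.02210708 -0.99272319]] [-0.04760025  0.55505771  1.28069604]
side 480.03389659587646 312.16854371346795 234.49949830123495 [[ 0.89966577 -0.43657251 -0.0024368 ]
 [-0.24871517 -0.50793596 -0.82470712]
 [ 0.35880672  0.74256683 -0.5655548 ]] [-0.49832218  0.15399013  0.74092026]
{'time': 0.1, 'q': array([ 6.38258386e+01,  1.36773298e+01, -8.12101061e-01,  7.55836155e+01,
        1.04695270e-03,  9.00011494e+01]), 'qd': array([ 0.02538156, -0.03514888,  0.11351721,  0.05688554, -0.01792014,
        0.01036918]), 'joint_efforts': array([ 1.32804882e-03, -5.39722645e+01,  3.46998990e+01,  1.34864770e-02,
        8.70708050e-05, -2.62609348e-05]), 'tool_pos': array([0.2314104 , 0.4708366 , 0.23074372]), 'tool_rot': array([-1.79926954e+02, -1.04548645e-03,  1.53824688e+02]), 'force': array([ 0.18762164, -0.03394765,  0.19081401]), 'wrist_torque': array([ 0.02328309, -0.03325106,  0.0172773 ]), 'grip_force': 0.0, 'width': 0.08544172868784665}
```

View pics/top0.png

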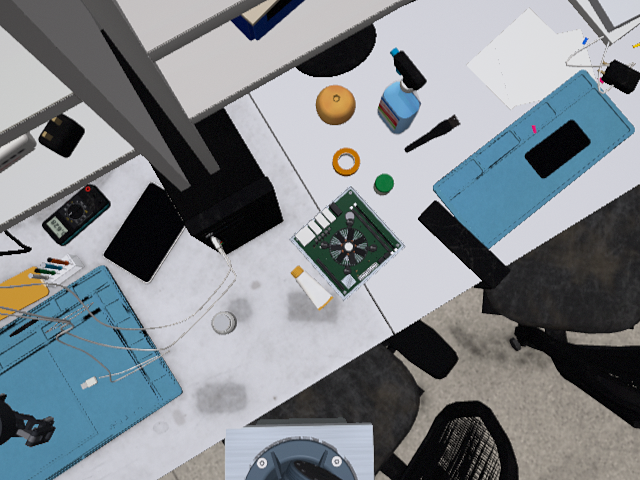

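View pics/side0.png

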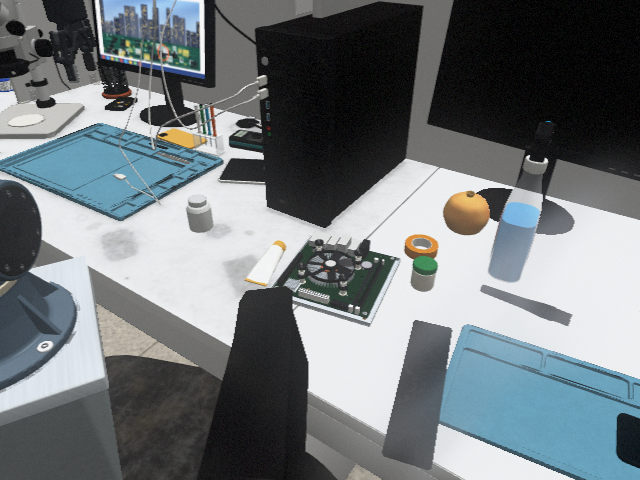

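The top view shows the board centred near (348,245), with white port blocks on its upper-left edge at about (318,222). The tube is at (312,287) and the green jar at (384,184). I'll zoom in on both views.

```bash
python3 - <<'E'
import cv2
a=cv2.imread("pics/top0.png")[180:305,285:410]; b=cv2.imread("pics/side0.png")[225:330,265:405]
cv2.imwrite("pics/topc.png",cv2.resize(a,(600,600),interpolation=cv2.INTER_CUBIC)); cv2.imwrite("pics/sidec.png",cv2.resize(b,(800,600),interpolation=cv2.INTER_CUBIC))
E
```

```text
(no output)
```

View pics/topc.png

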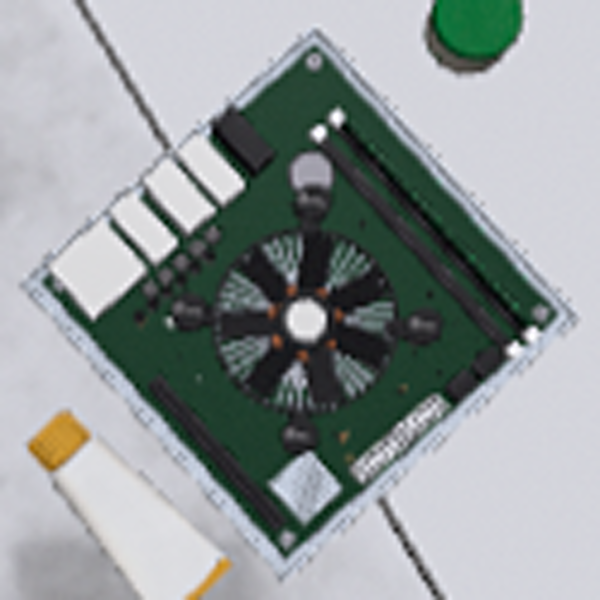

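View pics/sidec.png

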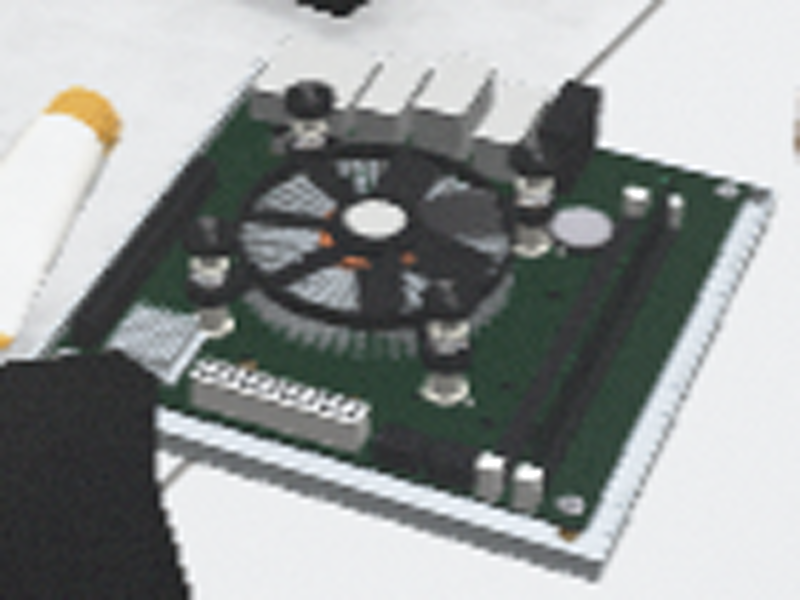

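The top crop shows ports upper-left and memory slots upper-right. That makes A the top pin (312,200), B the bottom pin (298,432), C the left pin (190,310) and D the right pin (422,325). In the side crop the caps are A (533,155), B (208,235), C (310,95), D (443,295). I'll fit the board pose from both views.

```bash
cat > h.py <<'E'
import numpy as np
from rig import manip, capture, sense
def proj(c,X):
    p=np.asarray(X)@np.array(c["R"]).T+c["t"]; return np.c_[c["fx"]*p[:,0]/p[:,2]+c["cx"],c["fy"]*p[:,1]/p[:,2]+c["cy"]]
def back(c,uv,z):
    d=np.array(c["R"]).T@[(uv[0]-c["cx"])/c["fx"],(uv[1]-c["cy"])/c["fy"],1]; o=-np.array(c["R"]).T@c["t"]; return o+d*(z-o[2])/d[2]
def delta(P):  # tool-axes shift to world point P
    from scipy.spatial.transform import Rotation as Ro
    s=sense(); R=Ro.from_euler("xyz",s["tool_rot"],degrees=True).as_matrix()
    return R.T@(np.array(P)-s["tool_pos"])
E
python3 - <<'E'
from h import *
from scipy.optimize import least_squares
import cv2
cams={n:capture(n) for n in("top","side")}
k=.0375;P={'A':(k,-k),'B':(-k,k),'C':(k,k),'D':(-k,-k)}
h=.092
tp={'A':(312,200),'B':(298,432),'C':(190,310),'D':(422,325),'hub':(306,320),'PM':(318,33),'PN':(25,285),'NN':(283,575),'NM':(577,318)}
sp={'A':(533,150),'B':(208,235),'C':(310,97),'D':(443,293),'hub':(375,220),'PM':(772,188),'NM':(600,565)}
M={**{q:(*P[q],.049) for q in P},'hub':(0,0,.038),'PM':(h,-h,.009),'PN':(h,h,.009),'NN':(-h,h,.009),'NM':(-h,-h,.009)}
obs={'top':{q:(285+(u+.5)/4.8-.5,180+(v+.5)/4.8-.5) for q,(u,v) in tp.items()},
     'side':{q:(265+(u+.5)/5.714-.5,225+(v+.5)/5.714-.5) for q,(u,v) in sp.items()}}
# world of model pts
def W(p,X):
    X=np.array(X);c,s=np.cos(p[2]),np.sin(p[2]);return np.c_[p[0]+c*X[:,0]-s*X[:,1],p[1]+s*X[:,0]+c*X[:,1],X[:,2]]
def res(p,ns,raw=0):
    r=[proj(cams[n],W(p,[M[q] for q in obs[n]]))-np.array(list(obs[n].values())) for n in ns]
    return r if raw else np.vstack(r).ravel()
x0=[*back(cams['top'],obs['top']['hub'],.038)[:2],.6]
for ns in(['top'],['side'],['top','side']):
    f=least_squares(res,x0,args=(ns,),loss='soft_l1');print(ns,f.x[:2],np.degrees(f.x[2]),f.cost)
    for n,r in zip(ns,res(f.x,ns,1)): print([(q,*np.round(e,1)) for q,e in zip(obs[n],r)])
w=W(f.x,[M[q] for q in 'ABCD']);print(dict(zip('ABCD',w.round(4).tolist())))
t=cams['top']
for n,uv,z in(("tower corner",(218,253),0),("tower top?",(158,155),.4),("jar",(384,184),.05),("tube",(312,287),.02),("tape",(346,161),.02),("alc",(223,323),.07)):print(n,back(t,uv,z).round(3))
print("tower side corner",back(cams['side'],(325,222),0).round(3),back(cams['side'],(268,213),0).round(3),back(cams['side'],(408,160),0).round(3))
o=[-np.array(c["R"]).T@c["t"] for c in cams.values()];print(o)
E
```

```text
['top'] [ 0.53525697 -0.11157025] 40.17967233252723 16.437269975913654
[('A', np.float64(0.3), np.float64(-1.3)), ('B', np.float64(0.1), np.float64(-0.6)), ('C', np.float64(-0.4), np.float64(-1.5)), ('D', np.float64(0.4), np.float64(-1.2)), ('hub', np.float64(-0.3), np.float64(-1.4)), ('PM', np.float64(-0.0), np.float64(2.2)), ('PN', np.float64(-1.2), np.float64(3.3)), ('NN', np.float64(-0.0), np.float64(5.9)), ('NM', np.float64(0.9), np.float64(4.5))]
['side'] [ 0.53328051 -0.11568591] 43.065499548023745 10.74898433970893
[('A', np.float64(0.4), np.float64(-0.6)), ('B', np.float64(1.2), np.float64(-0.1)), ('C', np.float64(-0.9), np.float64(-0.2)), ('D', np.float64(3.0), np.float64(-0.0)), ('hub', np.float64(0.5), np.float64(-0.2)), ('PM', np.float64(-5.7), np.float64(0.1)), ('NM', np.float64(-2.7), np.float64(1.4))]
['top', 'side'] [ 0.53438938 -0.11230965] 40.63486027469292 31.638231481265326
[('A', np.float64(0.4), np.float64(-0.9)), ('B', np.float64(0.7), np.float64(-0.2)), ('C', np.float64(-0.1), np.float64(-0.9)), ('D', np.float64(0.8), np.float64(-1.0)), ('hub', np.float64(0.0
[... 262 characters left out ...]
loat64(-2.1)), ('C', np.float64(-0.0), np.float64(-1.6)), ('D', np.float64(1.3), np.float64(-1.1)), ('hub', np.float64(0.2), np.float64(-1.5)), ('PM', np.float64(-4.7), np.float64(0.6)), ('NM', np.float64(-6.4), np.float64(0.7))]
{'A': [0.5873, -0.1163, 0.049], 'B': [0.4815, -0.1083, 0.049], 'C': [0.5384, -0.0594, 0.049], 'D': [0.5304, -0.1652, 0.049]}
tower corner [0.525 0.175 0.   ]
tower top? [0.645 0.21  0.4  ]
jar [ 0.666 -0.192  0.05 ]
tube [ 0.446 -0.032  0.02 ]
tape [ 0.726 -0.112  0.02 ]
alc [0.373 0.154 0.07 ]
tower side corner [0.611 0.056 0.   ] [0.517 0.141 0.   ] [0.938 0.224 0.   ]
[array([ 0.39867521, -0.02722501,  1.33822795]), array([ 0.22077593, -0.68951945,  0.54481345])]
```

The residuals show the cooler is offset from the tray centre, so I'll refit using the pins and hub only.

```bash
python3 - <<'E'
from h import *
from scipy.optimize import least_squares
cams={n:capture(n) for n in("top","side")}
k=.0375;M={'A':(k,-k,.049),'B':(-k,k,.049),'C':(k,k,.049),'D':(-k,-k,.049),'hub':(0,0,.038)}
tp={'A':(312,200),'B':(298,432),'C':(190,310),'D':(422,325),'hub':(306,320)}
sp={'A':(533,150),'B':(208,235),'C':(310,97),'D':(443,293),'hub':(375,220)}
obs={'top':{q:(285+(u+.5)/4.8-.5,180+(v+.5)/4.8-.5) for q,(u,v) in tp.items()},
     'side':{q:(265+(u+.5)/5.714-.5,225+(v+.5)/5.714-.5) for q,(u,v) in sp.items()}}
def W(p,X):
    X=np.array(X);c,s=np.cos(p[2]),np.sin(p[2]);return np.c_[p[0]+c*X[:,0]-s*X[:,1],p[1]+s*X[:,0]+c*X[:,1],X[:,2]]
def res(p,ns,raw=0):
    r=[proj(cams[n],W(p,[M[q] for q in obs[n]]))-np.array(list(obs[n].values())) for n in ns]
    return r if raw else np.vstack(r).ravel()
for ns in(['top'],['side'],['top','side']):
    f=least_squares(res,[.53,-.11,.7],args=(ns,));print(ns,f.x[:2],np.degrees(f.x[2]),f.cost)
    for n,r in zip(ns,res(f.x,ns,1)): print(r.round(1).tolist())
w=W(f.x,list(M.values()));print(dict(zip(M,w.round(4).tolist())))
print(delta([.4,.1,.231]),delta([.534,-.112,.1]))
E
```

```text
['top'] [ 0.5326501  -0.11145331] 40.37105571358217 0.5045614619674125
[[0.2, -0.1], [0.2, 0.6], [-0.5, -0.2], [0.4, -0.1], [-0.3, -0.2]]
['side'] [ 0.53175539 -0.11551281] 40.34106652864269 0.9756532269085628
[[0.2, 0.4], [-0.2, -0.7], [-0.4, -0.3], [0.7, 0.6], [-0.3, -0.0]]
['top', 'side'] [ 0.53256886 -0.11309518] 40.36138615164289 5.118570794143022
[[0.9, -0.0], [1.0, 0.6], [0.3, -0.2], [1.2, -0.1], [0.4, -0.1]]
[[-0.1, -0.5], [-0.4, -1.7], [-0.6, -1.1], [0.4, -0.4], [-0.6, -0.9]]
{'A': [0.5854, -0.1174, 0.049], 'B': [0.4797, -0.1088, 0.049], 'C': [0.5369, -0.0602, 0.049], 'D': [0.5283, -0.166, 0.049], 'hub': [0.5326, -0.1131, 0.038]}
[-3.14871048e-01 -2.58658989e-01  2.29795836e-04] [-0.52863607 -0.38975353  0.13130128]
```

Careful with the scale: shifts go in shares of 600 mm and turns go in shares of 180 degrees. That gives: -0.023 m / 0.6 = -0.0383, -0.0216 m / 0.6 = -0.036.

{"fn": "shift_gripper", "kwargs": {
  "plan": {"moves":[[-0.036, -0.0383, 0, 0, 0], [-0.036, -0.0383, 0, 0, 0], [-0.036, -0.0383, 0, 0, 0], [-0.036, -0.0383, 0, 0, 0], [-0.036, -0.0383, 0, 0, 0], [-0.036, -0.0383, 0, 0, 0], [-0.036, -0.0383, 0, 0, 0]]},
  "grip_n": 40
}}

```text
time: 0.88
tool_pos: [0.2962, 0.2585, 0.2313]
tool_rot: [180.0, 0.0, 153.9]
force: [0.3, 0.5, -0.5]
width: 0.0008
grip_force: 0.0
```

{"fn": "shift_gripper", "kwargs": {
  "plan": {"moves":[[-0.036, -0.0383, 0, 0, 0], [-0.036, -0.0383, 0, 0, 0], [-0.036, -0.0383, 0, 0, 0], [-0.036, -0.0383, 0, 0, 0], [-0.036, -0.0383, 0, 0, 0], [-0.036, -0.0383, 0, 0, 0], [-0.036, -0.0383, 0, 0, 0]]}
}}

```text
time: 1.47
tool_pos: [0.361, 0.0472, 0.2315]
tool_rot: [180.0, 0.0, 153.8]
force: [0.5, -0.2, -0.1]
width: -0.0004
grip_force: 0.0
```

```bash
python3 -c "
from h import *
print(delta([.5854,-.1174,.10]),sense()['force'])"
```

```text
[-0.27390726 -0.04887087  0.1316513 ] [ 0.50107964 -0.1564387  -0.12902157]
```

Converted, -0.034 m / 0.6 = -0.0567, 0.009 m / 0.6 = 0.015.

{"fn": "shift_gripper", "kwargs": {
  "plan": {"moves":[[-0.0567, -0.01, 0.015, 0, 0], [-0.0567, -0.01, 0.015, 0, 0], [-0.0567, -0.01, 0.015, 0, 0], [-0.0567, -0.01, 0.015, 0, 0], [-0.0567, -0.01, 0.015, 0, 0], [-0.0567, -0.01, 0.015, 0, 0], [-0.0567, -0.01, 0.015, 0, 0], [-0.0567, -0.01, 0.015, 0, 0]]}
}}

```text
time: 2.13
tool_pos: [0.585, -0.1156, 0.1586]
tool_rot: [-180.0, -0.0, 153.8]
force: [0.1, 0.7, -0.1]
width: -0.0001
grip_force: 0.0
```

{"fn": "shift_gripper", "kwargs": {
  "plan": {"moves":[[-0.0033, 0, 0.0333, 0, 0], [0, 0, 0.0333, 0, 0], [0, 0, 0, 0, 0]]}
}}

```text
time: 2.38
tool_pos: [0.5838, -0.1153, 0.1152]
tool_rot: [-179.9, -0.4, 153.8]
force: [-0.8, 0.1, 0.0]
width: -0.0
grip_force: 0.0
```

```bash
python3 - <<'E'
from h import *
import cv2
s=sense();print(s['tool_pos'],s['force'],delta([.5854,-.1174,.049]))
ims=[]
for n,(u,v) in(("top",(285,180)),("side",(265,195))):
    c=capture(n);im=c["color"][v:v+140,u:u+130].copy()
    ims.append(cv2.resize(im,None,fx=3,fy=3,interpolation=cv2.INTER_CUBIC)); print(n,(proj(c,[s['tool_pos']])[0]-[u,v])*3)
cv2.imwrite("pics/a.png",np.hstack(ims))
E
```

```text
[ 0.58376415 -0.11527197  0.11515014] [-0.77337561  0.07429201  0.04996902] [-0.00281795 -0.00107169  0.06613589]
top [200.05943036 112.17226762]
side [280.02059117  68.7663016 ]
```

View pics/a.png

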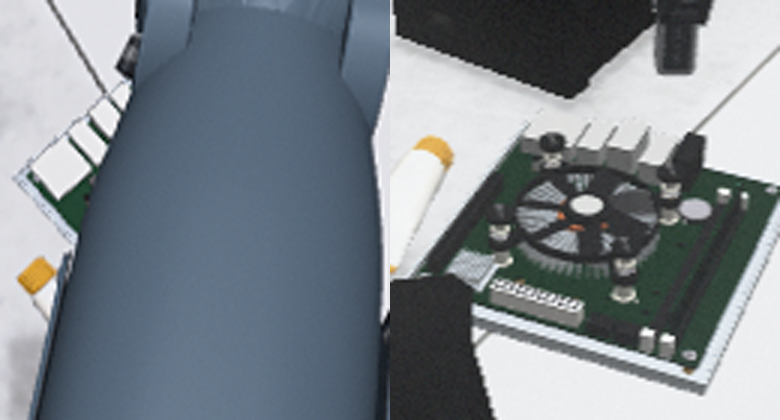

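The top view is blocked by the arm. The side view shows the tip at about (287,72) in the crop, against a prediction of (280,69). I'll descend to just above cap A and compare the two directly.

Converted, 0.02 m / 0.6 = 0.0333, -0.0028 m / 0.6 = -0.0047.

{"fn": "shift_gripper", "kwargs": {
  "plan": {"moves":[[-0.0047, -0.0017, 0.0333, 0, 0], [0, 0, 0.0333, 0, 0], [0, 0, 0.02, 0, 0], [0, 0, 0, 0, 0]]}
}}

```text
time: 2.82
tool_pos: [0.5868, -0.1168, 0.0667]
tool_rot: [-180.0, -0.1, 153.9]
force: [-0.7, -0.4, -0.5]
width: 0.0
grip_force: 0.0
```

```bash
python3 - <<'E'
from h import *
import cv2
s=sense();print(s['tool_pos'],s['force'],delta([.5854,-.1174,.049]))
c=capture("side");u,v=335,215;im=c["color"][v:v+75,u:u+60]
cv2.imwrite("pics/b.png",cv2.resize(im,None,fx=8,fy=8,interpolation=cv2.INTER_CUBIC)); print((proj(c,[s['tool_pos'],[.5854,-.1174,.049]])-[u,v])*8)
E
```

```text
[ 0.58681695 -0.11683487  0.0667066 ] [-0.7401362  -0.42546487 -0.51187055] [ 0.00099431 -0.00112228  0.01770883]
[[190.98417948 213.44323397]
 [182.39979985 282.8296146 ]]
```

View pics/b.png

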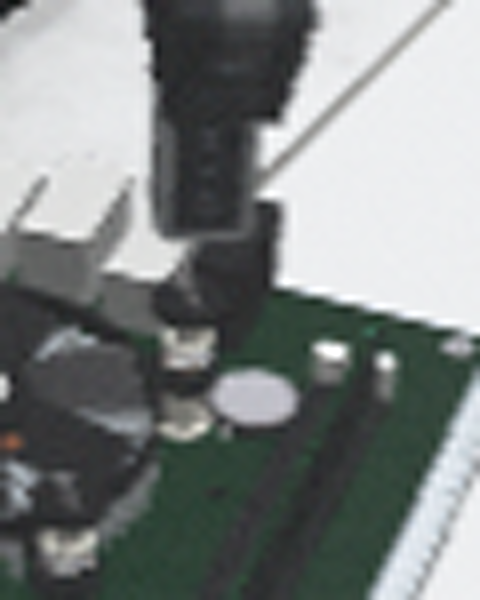

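The tip's lower face is centred near (205,225) and cap A is near (188,285), so the tip is about 4 mm too far right along tool -x. I'll correct that and press.

Converted, 0.006 m / 0.6 = 0.01, 0.004 m / 0.6 = 0.0067.

{"fn": "shift_gripper", "kwargs": {
  "plan": {"moves":[[0.0067, 0, 0.01, 0, 0], [0, 0, 0.01, 0, 0], [0, 0, 0.005, 0, 0], [0, 0, 0.005, 0, 0], [0, 0, 0.0033, 0, 0], [0, 0, 0.0033, 0, 0], [0, 0, 0, 0, 0]]}
}}

```text
time: 3.45
tool_pos: [0.5842, -0.1155, 0.0453]
tool_rot: [180.0, 0.0, 153.8]
force: [-0.8, 0.6, 4.5]
width: -0.0002
grip_force: 1.6
```

Contact at about 4.5 N, which is the sliding friction. Continuing.

Converted, 0.0015 m / 0.6 = 0.0025, 0.001 m / 0.6 = 0.0017.

{"fn": "shift_gripper", "kwargs": {
  "plan": {"moves":[[0, 0, 0.0025, 0, 0], [0, 0, 0.0025, 0, 0], [0, 0, 0.0017, 0, 0], [0, 0, 0, 0, 0]]}
}}

```text
time: 3.78
tool_pos: [0.5842, -0.1155, 0.0412]
tool_rot: [-180.0, 0.0, 153.8]
force: [-0.8, 0.5, 3.5]
width: -0.0
grip_force: 1.8
```

{"fn": "shift_gripper", "kwargs": {
  "plan": {"moves":[[0, 0, 0.0017, 0, 0], [0, 0, 0.0017, 0, 0], [0, 0, 0, 0, 0], [0, 0, 0, 0, 0]]}
}}

```text
time: 4.12
tool_pos: [0.5843, -0.1155, 0.0398]
tool_rot: [180.0, 0.0, 153.8]
force: [-1.5, 1.5, 8.6]
width: -0.0001
grip_force: 4.4
```

Converted, 0.001 m / 0.6 = 0.0017.

{"fn": "shift_gripper", "kwargs": {
  "plan": {"moves":[[0, 0, 0.0017, 0, 0], [0, 0, 0, 0, 0], [0, 0, 0, 0, 0]]}
}}

```text
time: 4.37
tool_pos: [0.5843, -0.1156, 0.0391]
tool_rot: [180.0, 0.0, 153.8]
force: [-4.0, 1.6, 10.8]
width: 0.0002
grip_force: 5.7
```

{"fn": "shift_gripper", "kwargs": {
  "plan": {"moves":[[0, 0, -0.0133, 0, 0], [0, 0, -0.0333, 0, 0], [0, 0, -0.0333, 0, 0], [0, 0, 0, 0, 0]]}
}}

```text
time: 4.7
tool_pos: [0.586, -0.116, 0.0897]
tool_rot: [179.9, 0.3, 153.8]
force: [1.1, -0.5, 0.8]
width: -0.0001
grip_force: 0.0
```

```bash
python3 - <<'E'
from h import *
import cv2
c=capture("side");im=c["color"][205:325,260:400]
cv2.imwrite("pics/c.png",cv2.resize(im,(700,600),interpolation=cv2.INTER_CUBIC))
# B = A_used + model offset
B=np.array([.5842,-.1155])+np.array([.4797-.5854,-.1088+.1174]);print(B,delta([*B,.066]))
E
```

```text
[ 0.4785 -0.1069] [ 0.10006657 -0.03910769  0.02169028]
```

View pics/c.png

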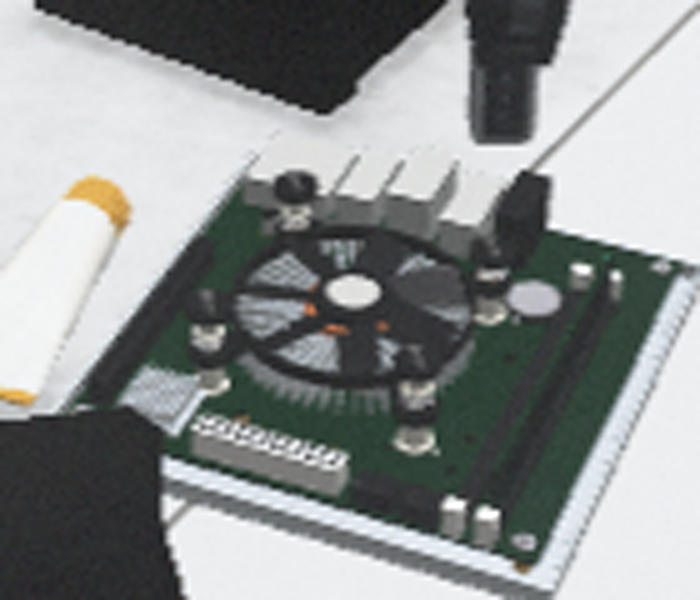

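Pin A at (490,255) is now down: its light neck is gone, while the other three still show theirs. The board hasn't moved. Next is B.

Converted, 0.025 m / 0.6 = 0.0417, 0.015 m / 0.6 = 0.025.

{"fn": "shift_gripper", "kwargs": {
  "plan": {"moves":[[0.0417, -0.0163, 0, 0, 0], [0.0417, -0.0163, 0, 0, 0], [0.0417, -0.0163, 0, 0, 0], [0.0417, -0.0163, 0, 0, 0], [0, 0, 0.025, 0, 0], [0, 0, 0.02, 0, 0], [0, 0, 0, 0, 0]]}
}}

```text
time: 5.33
tool_pos: [0.475, -0.1063, 0.0571]
tool_rot: [-179.9, -0.2, 153.8]
force: [-0.2, 0.8, -0.5]
width: 0.0003
grip_force: 0.0
```

```bash
python3 -c "
from h import *
print(delta([.4785,-.1069,.049]))"
```

```text
[-0.00343294  0.00101991  0.00806602]
```

Converted, -0.003 m / 0.6 = -0.005, 0.001 m / 0.6 = 0.0017.

{"fn": "shift_gripper", "kwargs": {
  "plan": {"moves":[[-0.005, 0.0017, 0, 0, 0], [0, 0, 0, 0, 0]]}
}}

```text
time: 5.5
tool_pos: [0.4811, -0.1072, 0.0594]
tool_rot: [-180.0, 0.0, 153.8]
force: [0.2, 0.6, 0.0]
width: -0.0
grip_force: 0.0
```

```bash
python3 - <<'E'
from h import *
import cv2
s=sense();print(delta([.4785,-.1069,.049]))
c=capture("side");u,v=270,230;im=c["color"][v:v+75,u:u+60]
cv2.imwrite("pics/d.png",cv2.resize(im,None,fx=8,fy=8,interpolation=cv2.INTER_CUBIC))
E
```

```text
[ 0.00245926 -0.00086224  0.01041125]
```

View pics/d.png

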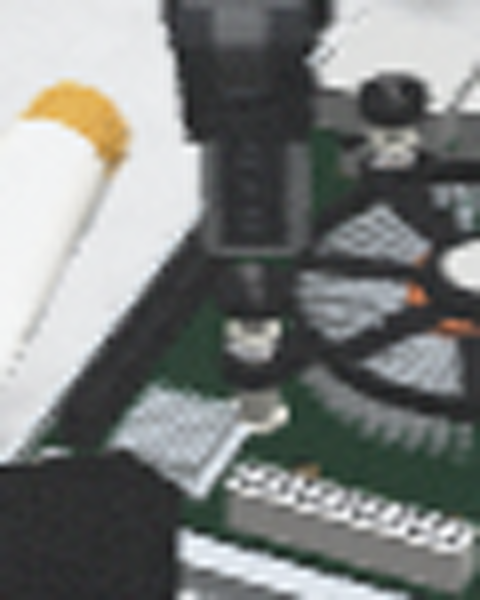

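The tip is centred at u≈257 over cap B at u≈250, so it needs +2 mm in tool x. Then I'll press to z≈0.039.

Converted, 0.004 m / 0.6 = 0.0067, 0.002 m / 0.6 = 0.0033.

{"fn": "shift_gripper", "kwargs": {
  "plan": {"moves":[[0.0033, 0, 0.0067, 0, 0], [0, 0, 0.0067, 0, 0], [0, 0, 0.005, 0, 0], [0, 0, 0.0033, 0, 0], [0, 0, 0.0033, 0, 0], [0, 0, 0.0025, 0, 0], [0, 0, 0.0017, 0, 0], [0, 0, 0, 0, 0]]}
}}

```text
time: 6.22
tool_pos: [0.4783, -0.1061, 0.0417]
tool_rot: [-180.0, -0.0, 153.8]
force: [-0.9, 0.5, 3.7]
width: 0.0002
grip_force: 1.7
```

{"fn": "shift_gripper", "kwargs": {
  "plan": {"moves":[[0, 0, 0.0017, 0, 0], [0, 0, 0, 0, 0], [0, 0, 0, 0, 0]]}
}}

```text
time: 6.47
tool_pos: [0.4783, -0.1061, 0.0409]
tool_rot: [-180.0, -0.0, 153.8]
force: [-1.0, 1.6, 4.2]
width: -0.0001
grip_force: 2.3
```

Converted, 0.001 m / 0.6 = 0.0017.

{"fn": "shift_gripper", "kwargs": {
  "plan": {"moves":[[0, 0, 0.0017, 0, 0], [0, 0, 0.0017, 0, 0], [0, 0, 0, 0, 0], [0, 0, 0, 0, 0]]}
}}

```text
time: 6.8
tool_pos: [0.4784, -0.1061, 0.0393]
tool_rot: [180.0, 0.0, 153.8]
force: [-4.1, 1.8, 10.8]
width: -0.0002
grip_force: 5.3
```

{"fn": "shift_gripper", "kwargs": {
  "plan": {"moves":[[0, 0, -0.0133, 0, 0], [0, 0, -0.0333, 0, 0], [0, 0, -0.0167, 0, 0], [0, 0, 0, 0, 0], [0, 0, 0, 0, 0]]}
}}

```text
time: 7.22
tool_pos: [0.4789, -0.1063, 0.0771]
tool_rot: [180.0, 0.1, 153.8]
force: [0.9, 0.5, -0.1]
width: -0.0001
grip_force: 0.0
```

```bash
python3 -c "
from h import *
print(delta([.5357,-.0583,.06]))"
```

```text
[-0.029768    0.0681641   0.01709653]
```

Converted, 0.0228 m / 0.6 = 0.038, 0.0226 m / 0.6 = 0.0377.

{"fn": "shift_gripper", "kwargs": {
  "plan": {"moves":[[-0.0167, 0.038, 0, 0, 0], [-0.0167, 0.038, 0, 0, 0], [-0.0167, 0.0377, 0, 0, 0], [0, 0, 0.0167, 0, 0], [0, 0, 0.0117, 0, 0], [0, 0, 0, 0, 0], [0, 0, 0, 0, 0]]}
}}

```text
time: 7.8
tool_pos: [0.5338, -0.0585, 0.0586]
tool_rot: [-179.9, -0.2, 153.8]
force: [0.4, -0.3, 0.1]
width: -0.0001
grip_force: 0.0
```

```bash
python3 - <<'E'
from h import *
import cv2
s=sense();print(delta([.5357,-.0583,.049]))
c=capture("side");u,v=275,190;im=c["color"][v:v+100,u:u+100]
cv2.imwrite("pics/e.png",cv2.resize(im,None,fx=6,fy=6,interpolation=cv2.INTER_CUBIC))
E
```

```text
[-0.00167427  0.00104642  0.00962141]
```

View pics/e.png

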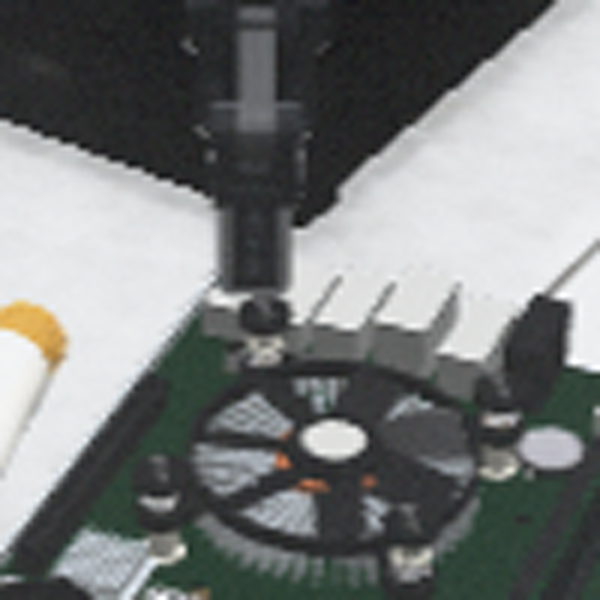

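B is down. The tip at u≈255 is about 2–3 mm left of cap C at u≈265, so I'll shift -2 mm in tool x and press.

Converted, 0.004 m / 0.6 = 0.0067, 0.003 m / 0.6 = 0.005.

{"fn": "shift_gripper", "kwargs": {
  "plan": {"moves":[[-0.0033, 0.0008, 0.0067, 0, 0], [0, 0, 0.0067, 0, 0], [0, 0, 0.005, 0, 0], [0, 0, 0.0033, 0, 0], [0, 0, 0.0033, 0, 0], [0, 0, 0.0017, 0, 0], [0, 0, 0, 0, 0]]}
}}

```text
time: 8.43
tool_pos: [0.5375, -0.0589, 0.0438]
tool_rot: [-180.0, 0.0, 153.8]
force: [-0.3, -3.2, 3.9]
width: 0.0001
grip_force: 1.7
```

{"fn": "shift_gripper", "kwargs": {
  "plan": {"moves":[[0, 0, 0.0017, 0, 0], [0, 0, 0.0017, 0, 0], [0, 0, 0, 0, 0], [0, 0, 0, 0, 0]]}
}}

```text
time: 8.77
tool_pos: [0.5375, -0.0587, 0.0418]
tool_rot: [-180.0, 0.0, 153.8]
force: [-0.7, -1.3, 3.6]
width: 0.0001
grip_force: 1.7
```

Converted, 0.001 m / 0.6 = 0.0017, 0.0008 m / 0.6 = 0.0013.

{"fn": "shift_gripper", "kwargs": {
  "plan": {"moves":[[0, 0, 0.0017, 0, 0], [0, 0, 0.0017, 0, 0], [0, 0, 0.0013, 0, 0], [0, 0, 0, 0, 0], [0, 0, 0, 0, 0]]}
}}

```text
time: 9.18
tool_pos: [0.5375, -0.0586, 0.0395]
tool_rot: [180.0, 0.0, 153.8]
force: [-2.6, -2.5, 10.0]
width: -0.0002
grip_force: 5.0
```

{"fn": "shift_gripper", "kwargs": {
  "plan": {"moves":[[0, 0, -0.0133, 0, 0], [0, 0, -0.0333, 0, 0], [0, 0, -0.0167, 0, 0], [0, 0, 0, 0, 0], [0, 0, 0, 0, 0]]}
}}

```text
time: 9.6
tool_pos: [0.5379, -0.0584, 0.0773]
tool_rot: [180.0, 0.1, 153.8]
force: [0.2, 0.1, -0.6]
width: 0.0001
grip_force: 0.0
```

```bash
python3 -c "
from h import *
print(delta([.5271,-.1641,.06]))"
```

```text
[-0.03688904 -0.0995955   0.01722679]
```

Converted, -0.025 m / 0.6 = -0.0417, -0.0246 m / 0.6 = -0.041.

{"fn": "shift_gripper", "kwargs": {
  "plan": {"moves":[[-0.0153, -0.0417, 0, 0, 0], [-0.0153, -0.0417, 0, 0, 0], [-0.0153, -0.0417, 0, 0, 0], [-0.0153, -0.041, 0, 0, 0], [0, 0, 0.0167, 0, 0], [0, 0, 0.0117, 0, 0], [0, 0, 0, 0, 0], [0, 0, 0, 0, 0]]}
}}

```text
time: 10.27
tool_pos: [0.5258, -0.1632, 0.0589]
tool_rot: [-180.0, -0.1, 153.9]
force: [0.6, 0.2, -0.1]
width: -0.0002
grip_force: 0.0
```

```bash
python3 - <<'E'
from h import *
import cv2
s=sense();print(delta([.5271,-.1641,.049]))
c=capture("side");u,v=275,200;im=c["color"][v:v+100,u:u+100]
cv2.imwrite("pics/f.png",cv2.resize(im,None,fx=6,fy=6,interpolation=cv2.INTER_CUBIC))
E
```

```text
[-0.00161561 -0.0002362   0.00992548]
```

View pics/f.png

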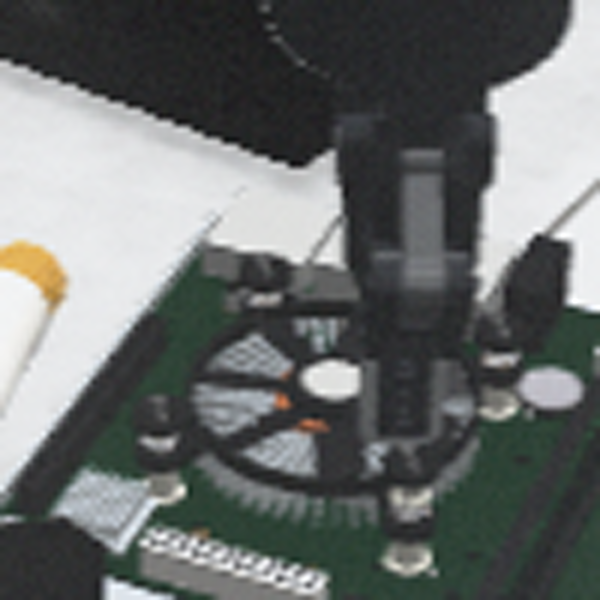

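A, B and C all look down. The tip at (403,440) is right above cap D at (406,460), so I'll press D.

Converted, 0.004 m / 0.6 = 0.0067, 0.003 m / 0.6 = 0.005.

{"fn": "shift_gripper", "kwargs": {
  "plan": {"moves":[[0, 0, 0.0067, 0, 0], [0, 0, 0.0067, 0, 0], [0, 0, 0.005, 0, 0], [0, 0, 0.0033, 0, 0], [0, 0, 0.0033, 0, 0], [0, 0, 0.0017, 0, 0], [0, 0, 0.0017, 0, 0], [0, 0, 0, 0, 0]]}
}}

```text
time: 10.98
tool_pos: [0.5266, -0.1641, 0.043]
tool_rot: [180.0, 0.0, 153.8]
force: [0.6, 2.0, 3.4]
width: 0.0001
grip_force: 1.8
```

{"fn": "shift_gripper", "kwargs": {
  "plan": {"moves":[[0, 0, 0.0017, 0, 0], [0, 0, 0.0017, 0, 0], [0, 0, 0, 0, 0], [0, 0, 0, 0, 0]]}
}}

```text
time: 11.32
tool_pos: [0.5267, -0.1642, 0.0411]
tool_rot: [180.0, 0.0, 153.8]
force: [0.7, 2.3, 4.0]
width: 0.0001
grip_force: 1.9
```

Converted, 0.001 m / 0.6 = 0.0017.

{"fn": "shift_gripper", "kwargs": {
  "plan": {"moves":[[0, 0, 0.0017, 0, 0], [0, 0, 0.0017, 0, 0], [0, 0, 0, 0, 0], [0, 0, 0, 0, 0]]}
}}

```text
time: 11.65
tool_pos: [0.5267, -0.1643, 0.0395]
tool_rot: [180.0, 0.0, 153.8]
force: [-1.9, 3.5, 8.8]
width: 0.0003
grip_force: 4.9
```

{"fn": "shift_gripper", "kwargs": {
  "plan": {"moves":[[0, 0, -0.0133, 0, 0], [0, 0, -0.0333, 0, 0], [0, 0, -0.05, 0, 0], [0, 0, -0.05, 0, 0], [0, 0, -0.05, 0, 0], [0, 0, 0, 0, 0], [0, 0, 0, 0, 0]]}
}}

```text
time: 12.23
tool_pos: [0.5274, -0.1649, 0.1586]
tool_rot: [-180.0, 0.2, 153.8]
force: [-0.5, 0.5, -0.2]
width: -0.0003
grip_force: 0.0
```

```bash
python3 - <<'E'
from h import *
import cv2
c=capture("side");u,v=265,215;im=c["color"][v:v+110,u:u+135]
cv2.imwrite("pics/g.png",cv2.resize(im,None,fx=5,fy=5,interpolation=cv2.INTER_CUBIC))
E
```

```text
(no output)
```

View pics/g.png

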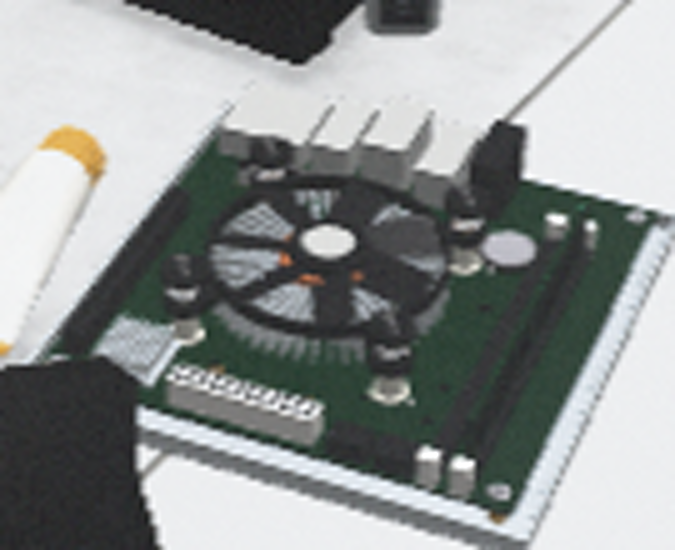

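All four caps — A (466,205), B (183,275), C (268,155) and D (390,335) — sit equally low, and the board hasn't moved. The gripper is clear, so I'm handing in.

```bash
python3 -c "
from rig import manip, capture, sense
print(manip.sign_off())"
```

```text
the job is handed in; nothing more can be done
None
```

I pressed all four push pins down in the order A, B, C, D with about 9–11 N each, and in the last side view all four caps sit low and the board looks unmoved; the job is handed in at about 12 s, but no verdict came back.

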